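# Prise open the gear case's stuck inspection cover

## Task

Pick up the pry bar, poke its blade down through the pocket behind the gear case's front sill to get it under the edge of the aluminium cover, and lever over the sill until the spring catch lets go. Then swing the cover up on its hinge until it stands upright or leans back beyond, and lay the pry bar down flat on its timber rest or on the bench without dropping it. Do not shove the other things on the bench about.

Things in the scene. Friction and masses are not known exactly. Their poses are not given: they have to be found in the camera images.
- bar_grip (a point): Pry bar, 185 mm long, loose: wooden handle 90 long x 20 wide x 22 high, then a straight flat steel blade 95 long x 14 wide x 4 thick in line with the handle's middle. This point is the handle's centre (half-way along, across and up); +x points along the bar to the tip, +y across its width, +z up as it lies. It starts level on the timber rest, this point 51 mm above the bench.
- bar_tip (a point): Middle of the blade's tip, 140 mm ahead of bar_grip along its +x. Same axes.
- bar: The pry bar itself (0.13 to 0.21 kg), the same origin and axes as bar_grip.
- rest: Fixed timber tool rest: a 150 x 60 x 10 mm board with two cross blocks. The handle block (40 mm high) carries the bar 25 to 45 mm behind bar_grip, the blade block (49 mm high) 70 to 94 mm ahead of it; free space under the handle's middle. Origin on the bench straight below where bar_grip starts; +x points along the bar to the tip.
- case: Green gear case fixed to the bench: 180 x 180 mm, 85 mm high, flat flush top, 18 mm wide foot flanges on its y sides. Origin at the centre of its underside, z up; front with the pry pocket faces its -x. Along x: sill -90 to -76 mm, pocket -76 to -50, cover -50 to +63, hinge line +66, rear deck to +90. Hollow below cover and pocket (floor 12 mm above the bench).
- sill: The gear case's front wall, 14 mm thick, 85 mm high; its top edges are the fulcrum for the bar. Origin and axes as case.
- pocket (a point): Centre of the pry pocket's mouth in the case's top: x = -63, y = 0, z = 85 mm of the case, same axes. 26 mm long (x, sill to cover edge), 44 mm wide (y), open below into the hollow under the cover's edge. A blade sloping down about 35 degrees, handle up and outside, tip towards the case's +x, passes over the sill and under the cover.
- hinge (a point): Middle of the cover's hinge line, along the case's y, at x = +66, z = 88 mm of the case.
- cover_front (a point): Middle of the cover's front edge, half-way up its thickness, 116 mm from the hinge line; it rides with the cover, its -x points from the hinge to the edge. The cover is a plain aluminium plate 113 long x 130 wide x 5 mm thick, 0.25 kg; closed, its top is flush with the case's top.
- cover (a joint): Angle of the cover, rad: 0 closed, grows as the front edge rises, 1.57 upright, stops at 1.92. Stiff hinge: the cover stays at any angle it is left at (about 3 N at the front edge moves it). A spring catch under it holds it shut, with about 10 N at the front edge, until that edge has risen about 6 mm (0.05 rad).
- bush: Bystander: loose steel bush 64 mm across, 45 mm high, on the bench. Origin at the centre of its underside.
- oil: Bystander: loose orange plastic bottle 60 mm across, 150 mm high. Origin at the centre of its underside.
- carton: Bystander: loose cardboard box 140 x 90 x 60 mm. Origin at the centre of its underside.
There are look-alikes about, which are no part of the job. Of the things shaped like the bar, the wooden one is meant.

How it is judged:
On the way:
1. the cover is prised up with the bar bearing on the sill and under the cover (contact force between bar and sill above 0.5 N and contact force between bar and cover above 0.5 N and value of joint cover above 0.01 rad), for 0.05 s.
At the end, for the whole second after the job is handed in: The cover stands open at 1.48 rad (85 degrees) or more; the pry bar lies at rest, level to 10 degrees, its handle's centre under 65 mm above the bench (on the rest or the bench), not touching the gear case (value of joint cover above 1.48 rad and height (world z) of bar_grip below 0.065 m and angle between bar_grip's own x axis and vertical between 1.4 and 1.74 rad and contact force between bar and case below 0.1 N and linear speed of bar below 0.02 m/s).
It fails at once if the pry bar is dropped or thrown (contact force between the fingers and bar below 0.05 N and linear speed of bar above 0.8 m/s).
It fails at once if a bystander (bush, bottle or carton) is shifted more than 30 mm (distance of any of bush, oil, carton from where it was at the start of the episode above 0.03 m).
It also fails if it takes over 45 s, if anything falls off the work surface, if the arm or the gripper's body presses on something with over 40 N, if the wrist force passes 120 N, or if a joint passes its speed limit or range.

## Robot

A 6-joint arm with a two-finger parallel gripper is mounted at the origin on the work surface. World frame = base frame: x ahead of the robot, y to its left, z up, the work surface at z = 0. Lengths are in m, angles in rad, forces in N, time in s.
With the tool pointing down it reaches from about 0.275 to 0.825 m from the base axis. Payload 4.9 kg.
Tool frame: the origin (TCP) lies midway between the tips of the shut fingers; the grasp point (between the pads) lies robot.pinch_z behind it (robot.pinch_z is the distance from the TCP to the grasp point, in m); z points along the fingers, y is the direction in which the jaws open and shut (so a half turn about z gives the same grasp; the last joint's range is limited). The gripper opens to 85 mm and grips with 20 to 120 N. Pads are 22 mm wide; open, the fingers measure 114 mm over their backs; the gripper's body (76 mm by 85 mm) begins 54 mm behind the grasp point. The pads swing forward as they close: fully open they stand 13 mm farther back than shut.
Start: joints at [1.058, 0.326, -0.193, 1.052, 0, 1.437], TCP at [0.203, 0.511, 0.231] pointing down, gripper open.
Joint ranges: [-2.65, 2.65], [-0.97, 1.79], [-1.3, 1.35], [-1.93, 2.1], [-1.47, 1.37], [-3.14, 3.14]. Speed limits (rad/s): [2.57, 2.57, 3.14, 3.14, 3.14, 3.14].

## Interface

Orientations are given as a rotation vector (axis times angle).
In Python, from cell import robot gives the robot as it stands. The module is installed in compiled form; this text tells all that it offers. Calls block until the motion is done:
- robot.movep(position, orientation): joint-space move of the TCP to a pose.
- robot.move_linear(position, orientation=None, velocity=0.15): straight line of the TCP; orientation=None keeps the orientation; velocity is the mean speed in m/s.
- robot.move_j(angles): joint-space move.
- robot.gripper_to(opening, effort=None): finger opening in m; effort is the grip in N (None keeps the last); returns when the fingers have stopped.
- robot.hold(seconds).
- robot.inverse_kinematics(position, orientation): joint angles nearest the present ones, or None.
- robot.get_state(): the state.
- robot.capture(name): name is "scene" or "top" or "wrist"; returns the picture (400x640x3 uint8, red, green, blue); there is no depth.
- robot.camera_model(name): a dict with "vertical_fov" (degrees; the focal length in pixels is half the picture's height over the tangent of half this angle, whatever the lens; pixels are square), "cx", "cy" (the principal point, pixels), "R" (3x3) and "t" (3): a world point X has camera coordinates R X + t. Camera axes: x right, y down, z forward; pixel columns grow to the right and rows downward; lengths in m; the calibration is good to about 2 mm. The wrist camera is an equidistant fisheye: a pixel r from the principal point sees the ray r / f radians off the axis. A picture is of the moment at which its call begins: read the wrist's pose just before it. camera_model takes no time and is no camera call; for the wrist camera it gives the pose at the moment of the call.
A pose or a line that the arm cannot do raises robot.IKError and nothing moves.
- robot.finish_job(): hands the job in, once; it reports no verdict.
The state is a dict: "clock": time; "joint_pos": joint angles; "qd": joint speeds; "effort": joint torques, N m; "ee_pos": TCP position; "tcp_rot": TCP orientation; "ft_force": force on the tool from outside, world axes, zero at the start; "moment": the same for the moment, N m; "finger_gap": finger opening in m.
Only numpy, scipy, OpenCV 4.12 (cv2) and the standard library are available. Lean on these libraries where they do the work, as an engineer would, in place of code of your own. Each camera call takes 0.05 s, during which the arm holds its last target. There are 200 camera calls.

## Working session

There is one attempt and no reset: what is moved stays moved. The work goes in short steps, each a Python script; the robot and the scene stay as the last script left them, time stands still between calls to the robot, and variables do not carry over. Pictures are saved under pics/ and viewed, about 8 in all and at most 12, crops included, and the job is handed in when it is done.

```bash
mkdir -p pics
python3 - <<'E'
from cell import robot
import cv2,numpy as np
for n in("scene","top"):
    cv2.imwrite(f"pics/{n}0.png",robot.capture(n)[:,:,::-1])
    m=robot.camera_model(n);print(n,m)
print(robot.pinch_z,robot.get_state())
E
```

```text
scene {'vertical_fov': 46.9863095200672, 'cx': 322.6730702678792, 'cy': 199.33862179402428, 'R': array([[ 0.21334899,  0.97696419, -0.00481522],
       [ 0.77842151, -0.17296556, -0.60344252],
       [-0.5903746 ,  0.12499558, -0.79739196]]), 't': array([-0.11941051, -0.33157168,  1.99891364])}
top {'vertical_fov': 48.2956166214644, 'cx': 321.07966889776924, 'cy': 196.47232045059874, 'R': array([[-0.01914388, -0.99980606,  0.00462042],
       [-0.9944212 ,  0.01856091, -0.10383631],
       [ 0.10373041, -0.00658247, -0.99458367]]), 't': array([0.03417415, 0.50755544, 1.41498554])}
0.0187 {'clock': 0.1, 'joint_pos': array([ 1.05782411e+00,  3.26855949e-01, -1.93485679e-01,  1.05199430e+00,
        2.15002319e-05,  1.43660172e+00]), 'qd': array([ 0.00098912, -0.00039937,  0.00294027, -0.00201231, -0.00071453,
        0.00337589]), 'effort': array([ 1.29037150e-05, -4.44238114e+01,  2.63038105e+01,  7.84219679e-03,
       -1.57780651e-04, -4.47238577e-06]), 'ee_pos': array([0.20310592, 0.51056725, 0.23058698]), 'tcp_rot': array([-5.91335906e-01, -3.08491772e+00,  2.28177879e-03]), 'ft_force': array([-0.072198  ,  0.06009339, -0.09283324]), 'moment': array([-0.0335342 ,  0.02843549, -0.01870788]), 'finger_gap': 0.08545707200298819}
```

View pics/scene0.png

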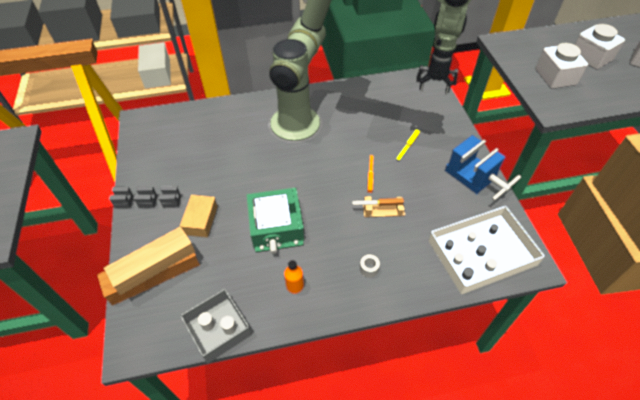

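View pics/top0.png

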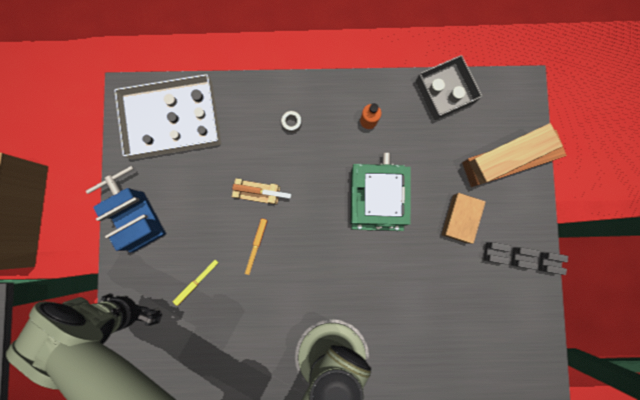

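The scene view shows the wooden-handled bar on its rest at about (380,204) and the case at (273,218). In the top view the bar is at about (262,190), tip to the right, and the case at (382,196), with its pocket on the left side facing the bar. Next I'll take enlarged crops of both.

Run:
```python
import cv2,numpy as np
t=cv2.imread("pics/top0.png");s=cv2.imread("pics/scene0.png")
a=cv2.resize(t[150:240,220:420],None,fx=4,fy=4,interpolation=cv2.INTER_CUBIC) #800x360
cv2.imwrite("pics/c_top.png",a)
b=cv2.resize(s[175:260,240:415],None,fx=4.5,fy=4.5,interpolation=cv2.INTER_CUBIC)
cv2.imwrite("pics/c_scene.png",b)
```

```text
(no output)
```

View pics/c_top.png

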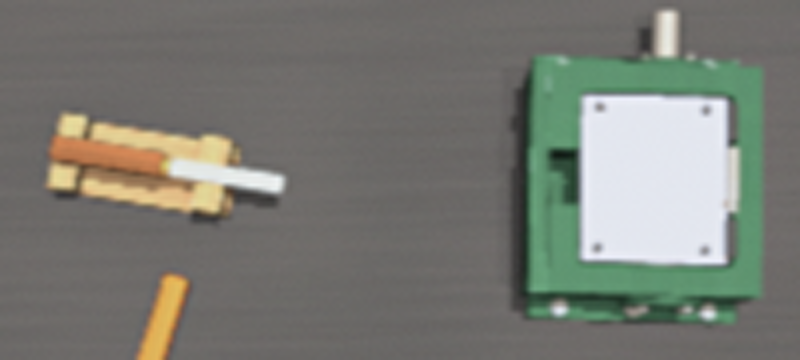

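View pics/c_scene.png

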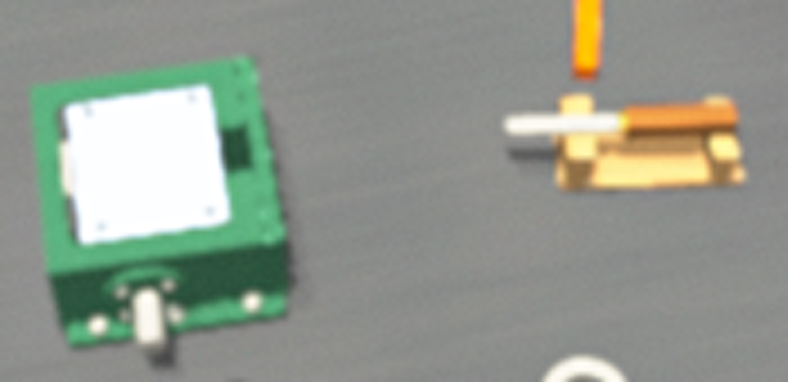

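Top crop: handle rear at (52,148), handle/blade junction (166,162), tip (284,183), cover corners (582,96), (728,96), (728,264), (580,263). Scene crop: rear (737,114), junction (624,121), tip (507,125), cover corners (229,222), (80,243), (65,103), (209,86).

```bash
cat > h.py <<'E'
from cell import robot
import numpy as np, cv2
from scipy.spatial.transform import Rotation as Ro
def P(n):
    m=robot.camera_model(n);f=200/np.tan(np.radians(m['vertical_fov']/2))
    return np.array([[f,0,m['cx']],[0,f,m['cy']],[0,0,1]])@np.c_[m['R'],m['t']]
def tri(a,b):
    X=cv2.triangulatePoints(P('top'),P('scene'),np.float64(a).T,np.float64(b).T);return (X[:3]/X[3]).T
E
python3 - <<'E'
from h import *
T=np.array([(52,148),(166,162),(284,183),(582,96),(728,96),(728,264),(580,263),(533,57),(762,297),(530,292)],float)
S=np.array([(737,114),(624,121),(507,125),(229,222),(80,243),(65,103),(209,86),(285,238),(32,88),(240,60)],float)
T=(T+.5)/4-.5+[220,150];S=(S+.5)/4.5-.5+[240,175]
X=tri(T,S)
for x in X:print(x.round(4))
# single-view at known heights from top
M=P('top');Q=P('scene')
def atz(M,p,z):
    H=np.c_[M[:,:2],M[:,2]*z+M[:,3]];x=np.linalg.solve(H,[*p,1]);return x[:2]/x[2]
zs=[.062,.058,.051]+[.085]*7
for a,b,z in zip(T,S,zs):print(atz(M,a,z).round(4),atz(Q,b,z).round(4))
E
```

```text
[0.5414 0.3042 0.058 ]
[0.5285 0.2137 0.058 ]
[0.5103 0.121  0.0558]
[ 0.5716 -0.1148  0.0805]
[ 0.5689 -0.2284  0.0845]
[ 0.4375 -0.2226  0.0895]
[ 0.4409 -0.1086  0.0839]
[ 0.6015 -0.0766  0.0899]
[ 0.4121 -0.2477  0.084 ]
[ 0.4185 -0.0747  0.0805]
[0.5408 0.3032] [0.5441 0.3029]
[0.5285 0.214 ] [0.5284 0.2134]
[0.5108 0.1214] [0.5069 0.1221]
[ 0.571  -0.1137] [ 0.5745 -0.1157]
[ 0.5689 -0.2275] [ 0.569  -0.2291]
[ 0.4379 -0.2225] [ 0.4337 -0.2235]
[ 0.4408 -0.1083] [ 0.4417 -0.1088]
[ 0.6025 -0.0763] [ 0.5981 -0.0768]
[ 0.412  -0.2478] [ 0.413  -0.2474]
[ 0.4192 -0.0691] [ 0.4209 -0.0799]
```

Both views agree to a few mm: the bar measures 185 mm long and the cover 113 x 130 mm, with its top at about 85 mm. I'll check reach for all the key poses, then grasp.

```bash
cat >> h.py <<'E'
Z=np.array([0,0,1.])
BX=np.array([-.165,-.986,0]);BX/=np.linalg.norm(BX);BG=np.array([.534,.259,.051])
EX=np.array([-.033,-.999,0]);EX/=np.linalg.norm(EX);CO=np.array([.5049,-.162,0])
SG=1
def pose(grip,ex,s=0.,sg=None):
    sg=sg or SG
    b=np.cos(s)*ex-np.sin(s)*Z;bz=np.sin(s)*ex+np.cos(s)*Z
    y=sg*np.cross(bz,b);z=-bz
    return grip-robot.pinch_z*bz,Ro.from_matrix(np.c_[np.cross(y,z),y,z]).as_rotvec()
def tip(x,z,s_deg):   # bar pose from tip position in case frame (mm)
    s=np.radians(s_deg);b=np.cos(s)*EX-np.sin(s)*Z
    return pose(CO+x/1e3*EX+z/1e3*Z-.14*b,EX,s)
def lev(s_deg,c,d):   # pivoting on sill inner edge, clearance c, d past pivot
    s=np.radians(s_deg);o=2+c
    return tip(-76+o*np.sin(s)+d*np.cos(s),85+o*np.cos(s)-d*np.sin(s),s_deg)
def st(m=''):
    q=robot.get_state();print(m,'t%.2f'%q['clock'],'F',q['ft_force'].round(1),'M',q['moment'].round(2),'gap %.4f'%q['finger_gap'],'p',q['ee_pos'].round(4));return q
E
python3 - <<'E'
import h;from h import *
for h.SG in(1,-1):
    print(h.SG)
    for n,p in dict(pick=pose(BG,BX),up=pose(BG+.1*Z,BX),pre=lev(40,4.4,-25),hi=lev(40,4.4,-90),ins=lev(40,4.4,42),l15=lev(15,0,42),l0=lev(0,0,42),mid=tip(20,160,0),up=tip(66,180,0),back=tip(95,170,0),b20=tip(95,170,-20)).items():
        q=robot.inverse_kinematics(*p);print(n,p[0].round(3),None if q is None else np.round(q,2))
E
```

```text
File "<stdin>", line 4
SyntaxError: keyword argument repeated: up
```

Run:
```python
import h;from h import *
for h.SG in(1,-1):
    print(h.SG)
    for n,p in dict(pick=pose(BG,BX),up=pose(BG+.1*Z,BX),pre=lev(40,4.4,-25),hi=lev(40,4.4,-90),ins=lev(40,4.4,42),l15=lev(15,0,42),l0=lev(0,0,42),mid=tip(20,160,0),vert=tip(66,180,0),back=tip(95,170,0),b20=tip(95,170,-20)).items():
        q=robot.inverse_kinematics(*p);print(n,p[0].round(3),None if q is None else np.round(q,2))
```

```text
1
pick [0.534 0.259 0.032] [ 0.33  0.6  -0.31  0.66  0.    2.06]
up [0.534 0.259 0.132] [ 0.33  0.49 -0.22  0.87  0.    2.06]
pre [0.512 0.048 0.182] [-0.42  0.46 -0.34  1.08  0.64  1.08]
hi [0.513 0.098 0.223] [-0.33  0.39 -0.33  1.1   0.66  1.19]
ins [ 0.51  -0.003  0.139] [-0.51  0.55 -0.32  1.07  0.61  0.98]
l15 [0.511 0.013 0.094] [-0.27  0.42 -0.47  0.74  0.25  1.32]
l0 [0.511 0.012 0.068] [-0.12  0.43 -0.51  0.63 -0.    1.48]
mid [ 0.509 -0.042  0.141] [-0.23  0.34 -0.43  0.81  0.    1.38]
vert [ 0.507 -0.088  0.161] [-0.32  0.32 -0.39  0.86  0.    1.29]
back [ 0.506 -0.117  0.151] [-0.37  0.34 -0.39  0.84  0.    1.23]
b20 [ 0.506 -0.132  0.105] [-0.2   0.39 -0.51  0.61 -0.34  1.39]
-1
pick [0.534 0.259 0.032] [ 0.33  0.6  -0.31  0.66  0.   -1.08]
up [0.534 0.259 0.132] [ 0.33  0.49 -0.22  0.87  0.   -1.08]
pre [0.512 0.048 0.182] [-0.42  0.46 -0.34  1.08  0.64 -2.06]
hi [0.513 0.098 0.223] [-0.33  0.39 -0.33  1.1   0.66 -1.95]
ins [ 0.51  -0.003  0.139] [-0.51  0.55 -0.32  1.07  0.61 -2.17]
l15 [0.511 0.013 0.094] [-0.27  0.42 -0.47  0.74  0.25 -1.82]
l0 [0.511 0.012 0.068] [-0.12  0.43 -0.51  0.63 -0.   -1.66]
mid [ 0.509 -0.042  0.141] [-0.23  0.34 -0.43  0.81 -0.   -1.76]
vert [ 0.507 -0.088  0.161] [-0.32  0.32 -0.39  0.86 -0.   -1.85]
back [ 0.506 -0.117  0.151] [-0.37  0.34 -0.39  0.84 -0.   -1.91]
b20 [ 0.506 -0.132  0.105] [-0.2   0.39 -0.51  0.61 -0.34 -1.75]
```

Run:
```python
from h import *
robot.movep(*pose(BG+.1*Z,BX));st('above')
robot.gripper_to(.06)
robot.move_linear(*pose(BG,BX),velocity=.12);st('down')
robot.gripper_to(.0,effort=110);st('grip')
robot.move_linear(*pose(BG+.13*Z,BX),velocity=.15);st('lift')
robot.movep(*lev(40,4.4,-90));st('hi')
robot.move_linear(*lev(40,4.4,-25),velocity=.15);st('pre')
ims=[robot.capture(n) for n in('top','scene','wrist')]
a=ims[0][140:240,290:430];b=ims[1][150:260,225:365]
a=cv2.resize(a,None,fx=2.85,fy=4*.7125,interpolation=cv2.INTER_CUBIC);b=cv2.resize(b,(400,314),interpolation=cv2.INTER_CUBIC)
top=np.hstack([cv2.resize(a,(400,286)),np.zeros((286,0,3),np.uint8),cv2.resize(b,(400,286))])
w=cv2.resize(ims[2],(480,300))
cv2.imwrite('pics/pre.png',np.vstack([top,np.hstack([w,np.zeros((300,320,3),np.uint8)])])[:,:,::-1])
```

```text
above t1.68 F [ 0.6 -0.1  0.2] M [0.01 0.04 0.03] gap 0.0854 p [0.5335 0.26   0.1326]
down t3.03 F [-0.3  0.2  0. ] M [-0.06 -0.06 -0.  ] gap 0.0603 p [0.5346 0.2592 0.033 ]
grip t3.48 F [-0.8 -0.7  5.5] M [-0.05  0.25 -0.  ] gap 0.0183 p [0.5346 0.2592 0.0333]
lift t4.50 F [-0.9 -0.5 -1.8] M [-0.   -0.05  0.04] gap 0.0182 p [0.5332 0.2587 0.1612]
hi t5.35 F [-0.5  1.3 -2. ] M [-0.79  0.03  0.05] gap 0.0184 p [0.5133 0.0981 0.2228]
pre t5.93 F [ 0.2 -0.2 -1.8] M [-0.78  0.02 -0.05] gap 0.0182 p [0.5119 0.0493 0.1817]
```

View pics/pre.png

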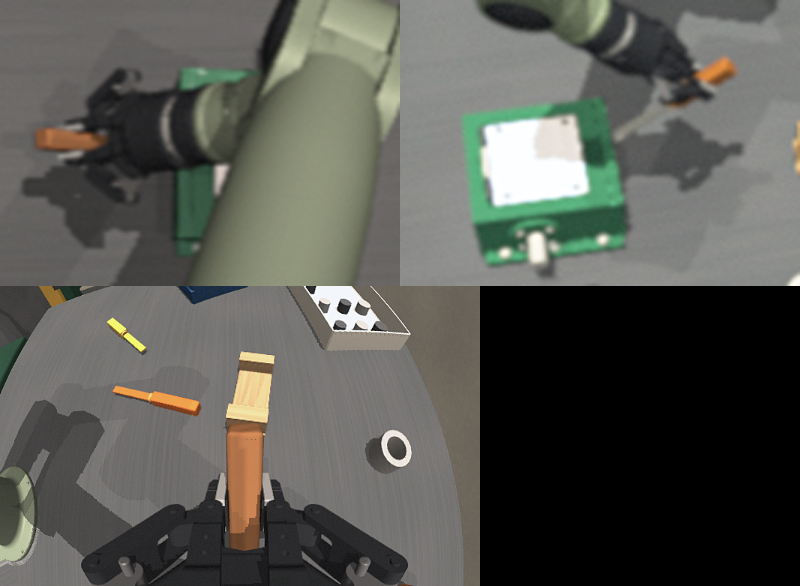

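The bar is held straight along the tool, and the scene inset shows the blade (tip near (615,140) in the composite) sloping towards the pocket. Now I'll insert in steps, watching the force.

Run:
```python
from h import *
q=P('scene')@np.r_[CO-.091*EX+.106*Z,1];print('expected tip px',(q/q[2])[:2])
f0=st('0')['ft_force']
for d in(-10,0,10,20,30,40):
    robot.move_linear(*lev(40,4.4,d),velocity=.06);f=st(d)['ft_force']
    if np.linalg.norm(f-f0)>8:print('contact');break
im=robot.capture('scene')[175:245,245:345]
cv2.imwrite('pics/ins.png',cv2.resize(im,None,fx=7,fy=7,interpolation=cv2.INTER_CUBIC)[:,:,::-1])
```

```text
expected tip px [299.46934627 202.81066713]
0 t6.08 F [-0.1  0.5 -0.5] M [-0.72  0.07  0.04] gap 0.0184 p [0.512  0.0491 0.1823]
-10 t6.48 F [-0.9  0.5 -2.2] M [-0.78  0.03 -0.01] gap 0.0181 p [0.5114 0.0364 0.1717]
0 t6.80 F [-1.5 -0.2 -1.9] M [-0.77  0.03  0.04] gap 0.0185 p [0.5111 0.0288 0.1653]
10 t7.12 F [ 0.  -0.  -2.2] M [-0.77 -0.01 -0.01] gap 0.0185 p [0.5109 0.0211 0.1589]
20 t7.43 F [-0.  -0.5 -1.6] M [-0.77  0.03  0.01] gap 0.0186 p [0.5106 0.0135 0.1524]
30 t7.75 F [ 0.1  0.5 -1.6] M [-0.83 -0.01  0.05] gap 0.0182 p [0.5104 0.0058 0.146 ]
40 t8.07 F [ 1.   0.  -1.8] M [-0.72  0.09 -0.  ] gap 0.0184 p [ 0.5101 -0.0018  0.1396]
```

View pics/ins.png

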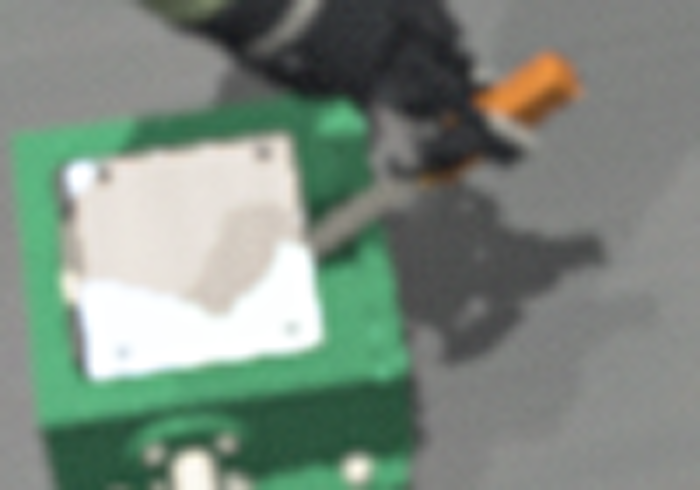

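The blade disappears behind the cover's front edge at (315,245), into the pocket, with no contact force. Now I'll lever in small steps.

Run:
```python
from h import *
for s,c in((30,3),(22,1.5),(17,.5)):
    robot.move_linear(*lev(s,c,42),velocity=.08);st((s,c))
s,c=17,.5
while s>-4:
    s-=1.5
    robot.move_linear(*lev(s,c,42),velocity=.06);robot.hold(.03);q=st((s,round(c,1)))
    fz=q['ft_force'][2]
    if fz<2 and c>-4:c-=.7
    if fz>12:c+=.5
    if np.linalg.norm(q['ft_force'])>45:print('stop');break
im=robot.capture('scene')[175:245,245:345]
cv2.imwrite('pics/lev.png',cv2.resize(im,None,fx=7,fy=7,interpolation=cv2.INTER_CUBIC)[:,:,::-1])
```

```text
(30, 3) t8.51 F [-0.2 -0.  -1.7] M [-0.56  0.    0.02] gap 0.0185 p [0.5101 0.0065 0.1227]
(22, 1.5) t8.85 F [ 0.1 -0.4 -1.9] M [-0.38  0.06  0.04] gap 0.0182 p [0.5102 0.0106 0.1078]
(17, 0.5) t9.12 F [-1.4 -2.7 -1.2] M [-0.87  0.04 -0.05] gap 0.0186 p [0.5106 0.0115 0.0982]
(15.5, 0.5) t9.40 F [-0.6 -3.1 -1.6] M [-0.96  0.04  0.04] gap 0.0184 p [0.5107 0.0118 0.0956]
(14.0, -0.2) t9.68 F [-1.2 -5.7  1.6] M [-1.23  0.2  -0.07] gap 0.0186 p [0.5108 0.0122 0.0925]
(12.5, -0.9) t9.97 F [-2.  -4.9  3.1] M [-1.42  0.31 -0.04] gap 0.0188 p [0.5109 0.0125 0.0895]
(11.0, -0.9) t10.25 F [-1.  -6.1  4.7] M [-1.46  0.4  -0.08] gap 0.0186 p [0.5109 0.0126 0.0868]
(9.5, -0.9) t10.53 F [-1.8 -5.7  4.4] M [-1.53  0.35 -0.09] gap 0.0180 p [0.5109 0.0127 0.0842]
(8.0, -0.9) t10.82 F [-1.8 -5.   4.6] M [-1.61  0.36 -0.08] gap 0.0183 p [0.5108 0.0127 0.0816]
(6.5, -0.9) t11.10 F [-1.8 -5.4  4.2] M [-1.62  0.36 -0.14] gap 0.0183 p [0.5109 0.0126 0.079 ]
(5.0, -0.9) t11.38 F [-2.8 -5.7  4.2] M [-1.66  0.3  -0.14] gap 0.0184 p [0.5108 0.0124 0.0764]
(3.5, -0.9) t11.67 F [-0.6 -4.6  5.5] M [-1.51  0.34 -0.12] gap 0.0186 p [0.5109 0.0123 0.0739]
(2.0, -0.9) t11.95 F [-1.7 -4.2  6.2] M [-1.5   0.35 -0.13] gap 0.0185 p [0.5108 0.012  0.0713]
(0.5, -0.9) t12.23 F [-1.6 -4.7  7.2] M [-1.55  0.33 -0.16] gap 0.0184 p [0.5108 0.0116 0.0688]
(-1.0, -0.9) t12.52 F [-2.1 -3.6  7.9] M [-1.53  0.41 -0.16] gap 0.0185 p [0.5108 0.0112 0.0664]
(-2.5, -0.9) t12.80 F [-2.9 -3.8  9.7] M [-1.57  0.46 -0.18] gap 0.0179 p [0.511  0.0107 0.064 ]
(-4.0, -0.9) t13.08 F [-2.2 -2.  11.4] M [-1.54  0.57 -0.26] gap 0.0187 p [0.511  0.0101 0.0617]
```

View pics/lev.png

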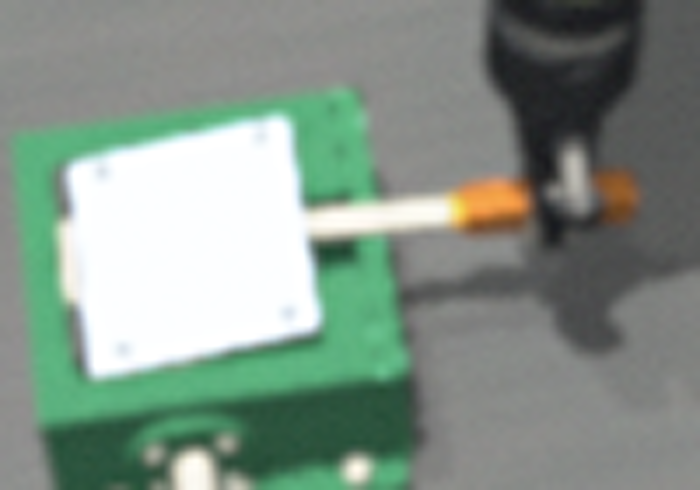

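The cover's front corners have risen about 10–20 px in the enlarged crop, with the blade bearing on the sill. The bar is still in line with the grip. I'll lever a bit further on the outer sill edge, then carry the cover round its arc.

```bash
cat >> h.py <<'E'
def lev2(s_deg,c,d=56):
    s=np.radians(s_deg);o=2+c
    return tip(-90+o*np.sin(s)+d*np.cos(s),85+o*np.cos(s)-d*np.sin(s),s_deg)
def arc(th,r=100,off=11,s=-9):
    return tip(66-r*np.cos(th)-off*np.sin(th),88+r*np.sin(th)-off*np.cos(th),s)
E
python3 - <<'E'
from h import *
for s in(-6,-7.5,-9):
    robot.move_linear(*lev2(s,-.9),velocity=.06);robot.hold(.03);st(s)
ok=True
for th in np.arange(.2,1.81,.1):
    robot.move_linear(*arc(th),velocity=.08);q=st(round(th,2))
    if np.linalg.norm(q['ft_force'])>35:print('stop');break
im=robot.capture('scene')[140:240,245:385]
cv2.imwrite('pics/open.png',cv2.resize(im,None,fx=5,fy=5,interpolation=cv2.INTER_CUBIC)[:,:,::-1])
E
```

```text
-6 t13.42 F [-1.9 -3.8  6.8] M [-1.26  0.27 -0.18] gap 0.0180 p [0.5108 0.0095 0.0594]
-7.5 t13.70 F [-1.8 -2.5  6.8] M [-1.21  0.25 -0.17] gap 0.0181 p [0.5108 0.0088 0.0572]
-9 t13.98 F [-1.8 -2.5  7. ] M [-1.19  0.26 -0.2 ] gap 0.0185 p [0.5107 0.008  0.0551]
0.2 t14.23 F [ 1.   0.6 -0.7] M [ 0.27 -0.06  0.05] gap 0.0184 p [0.5102 0.0085 0.0563]
0.3 t14.51 F [-0.4  1.7 -3.3] M [ 0.84  0.09 -0.08] gap 0.0182 p [0.5098 0.0067 0.0664]
0.4 t14.78 F [-0.7  2.8 -3.1] M [ 0.82  0.12 -0.15] gap 0.0183 p [0.5102 0.0037 0.0766]
0.5 t15.06 F [-0.5  1.5 -2.1] M [ 0.66  0.07 -0.14] gap 0.0180 p [ 5.104e-01 -1.000e-04  8.630e-02]
0.6 t15.33 F [-0.5  1.3 -2.8] M [ 0.56  0.09 -0.04] gap 0.0185 p [ 0.5103 -0.0046  0.0956]
0.7 t15.61 F [-0.2  0.8 -1.9] M [ 0.44  0.11 -0.04] gap 0.0181 p [ 0.5102 -0.0099  0.1042]
0.8 t15.88 F [-0.5  0.6 -1.7] M [ 0.41  0.02 -0.1 ] gap 0.0184 p [ 0.51   -0.0158  0.1122]
0.9 t16.16 F [ 0.2  1.1 -1.4] M [ 0.39  0.03 -0.07] gap 0.0183 p [ 0.5097 -0.0225  0.1194]
1.0 t16.43 F [-0.7 -0.5 -1.4] M [ 0.4 -0.   0. ] gap 0.0187 p [ 0.5094 -0.03    0.126 ]
1.1 t16.71 F [-0.3  0.1 -2.4] M [0.22 0.06 0.01] gap 0.0180 p [ 0.5092 -0.0381  0.132 ]
1.2 t16.98 F [-0.  -0.4 -1.7] M [ 0.24 -0.03 -0.  ] gap 0.0182 p [ 0.5089 -0.0468  0.137 ]
1.3 t17.26 F [-0.7  0.7 -1.3] M [ 0.27 -0.03  0.02] gap 0.0183 p [ 0.5086 -0.0559  0.1412]
1.4 t17.53 F [ 0.3 -0.8 -0.6] M [0.26 0.01 0.02] gap 0.0186 p [ 0.5082 -0.0653  0.1444]
1.5 t17.81 F [-0.2 -0.1 -1.7] M [ 0.23  0.03 -0.04] gap 0.0183 p [ 0.5078 -0.0751  0.1467]
1.6 t18.08 F [-0.3 -0.3 -1.2] M [ 0.26  0.07 -0.04] gap 0.0182 p [ 0.5075 -0.0851  0.148 ]
1.7 t18.36 F [ 0.7  0.6 -1.3] M [ 0.28  0.01 -0.01] gap 0.0180 p [ 0.5072 -0.0951  0.1483]
1.8 t18.63 F [-0.7 -0.9 -1.4] M [ 0.2   0.   -0.02] gap 0.0183 p [ 0.5068 -0.1051  0.1475]
```

View pics/open.png

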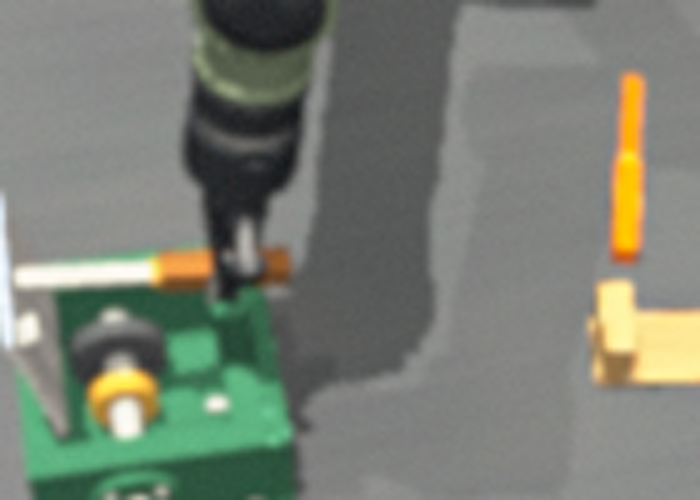

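The cover stands up as a plate at the left edge of the crop, with the bar tip at about (15,275) against it. The push force is low, so I'll push a touch further, retract, carry the bar over the rest, and check both.

Run:
```python
from h import *
robot.move_linear(*arc(1.87),velocity=.06);st('push')
robot.move_linear(*tip(0,200,-9),velocity=.15)
robot.move_linear(*tip(-120,200,0),velocity=.2);st('clear')
robot.movep(*pose(BG+.10*Z,BX));robot.move_linear(*pose(BG+.03*Z,BX),velocity=.12);robot.hold(.2);st('over rest')
im=robot.capture('scene')
for n,v in dict(tip=.14,junc=.045,rear=-.045).items():
    q=P('scene')@np.r_[BG+.03*Z+v*BX+(0.011*Z if v<.1 else 0),1];print(n,((q/q[2])[:2]-[220,150]+.5)*4-.5)
cv2.imwrite('pics/over.png',cv2.resize(im[150:260,220:420],None,fx=4,fy=4,interpolation=cv2.INTER_CUBIC)[:,:,::-1])
```

```text
push t18.95 F [-1.   0.2 -1.2] M [ 0.26 -0.    0.03] gap 0.0179 p [ 0.5065 -0.112   0.1464]
clear t20.46 F [ 0.3 -0.6 -1.5] M [ 0.06  0.03 -0.03] gap 0.0184 p [0.5133 0.0972 0.181 ]
over rest t22.11 F [-1.1 -0.3 -0.6] M [ 0.05  0.01 -0.01] gap 0.0187 p [0.5348 0.2592 0.0633]
tip [532.07358793 194.74962729]
junc [638.86056415 182.80530589]
rear [739.18313212 178.58406787]
```

View pics/over.png

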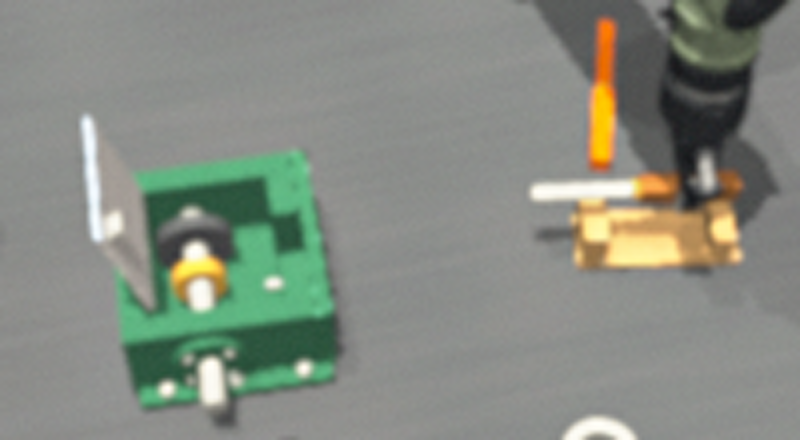

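The tip is seen at (532,192) against a predicted (532,195), so the bar is level to about 1°. The cover's front edge corners are at (90,118) and (100,240). I'll work out the cover angle from those while lowering the bar.

Run:
```python
from h import *
EY=np.cross(Z,EX)
for th in(1.4,1.5,1.6,1.7,1.8,1.9):
    o=[]
    for y in(-.065,.065):
        q=P('scene')@np.r_[CO+(.066-.116*np.cos(th))*EX+(.088+.116*np.sin(th))*Z+y*EY,1];o.append((((q/q[2])[:2]-[220,150]+.5)*4-.5).round(0))
    print(th,*o)
robot.move_linear(*pose(BG+.006*Z,BX),velocity=.08);f0=st('low')['ft_force'][2]
for dz in(.005,.004,.003,.002,.001,0,-.001,-.002,-.003):
    robot.move_linear(*pose(BG+dz*Z,BX),velocity=.02);robot.hold(.05);f=st(dz)['ft_force'][2]
    if f>2.5:break
```

```text
1.4 [142. 108.] [157. 230.]
1.5 [128. 109.] [142. 231.]
1.6 [114. 111.] [128. 233.]
1.7 [100. 113.] [114. 236.]
1.8 [ 87. 117.] [100. 240.]
1.9 [ 75. 121.] [ 86. 244.]
low t22.61 F [ 0.2  0.2 -1.1] M [ 0.06 -0.01  0.03] gap 0.0181 p [0.5334 0.2588 0.0376]
0.005 t22.91 F [-0.6  0.6 -1.5] M [ 0.07 -0.   -0.04] gap 0.0186 p [0.5343 0.2591 0.0376]
0.004 t23.21 F [ 0.6  0.2 -1.6] M [-0.01  0.01  0.01] gap 0.0181 p [0.534  0.259  0.0363]
0.003 t23.51 F [ 0.7 -0.2 -1.5] M [ 0.06  0.01 -0.  ] gap 0.0184 p [0.534  0.259  0.0352]
0.002 t23.81 F [ 0.4  0.7 -0.8] M [ 0.01  0.06 -0.  ] gap 0.0182 p [0.534  0.259  0.0343]
0.001 t24.11 F [-0.1  0.3 -0.6] M [ 0.04 -0.07  0.01] gap 0.0185 p [0.534  0.259  0.0333]
0 t24.41 F [-2.6 -1.5  6. ] M [-0.17  0.52 -0.03] gap 0.0183 p [0.5341 0.259  0.0333]
```

The cover is at about 1.78 rad, and the bar touched the rest at the same height it was picked from. Releasing now.

Run:
```python
from h import *
robot.gripper_to(.05);st('rel')
robot.move_linear(*pose(BG+.13*Z,BX),velocity=.12)
robot.movep(np.array([.35,.40,.25]),pose(BG,BX)[1]);robot.hold(.3);st('away')
a=robot.capture('scene')[150:290,220:420];b=robot.capture('top')[100:240,220:420]
cv2.imwrite('pics/end.png',np.hstack([cv2.resize(x,(400,280),interpolation=cv2.INTER_CUBIC) for x in(a,b)])[:,:,::-1])
```

```text
rel t24.82 F [ 0.6  0.7 -0.5] M [-0.03 -0.04 -0.02] gap 0.0500 p [0.534  0.259  0.0322]
away t27.32 F [-0.9 -0.7 -0.3] M [-0.   -0.04  0.05] gap 0.0498 p [0.3507 0.3993 0.2494]
```

View pics/end.png

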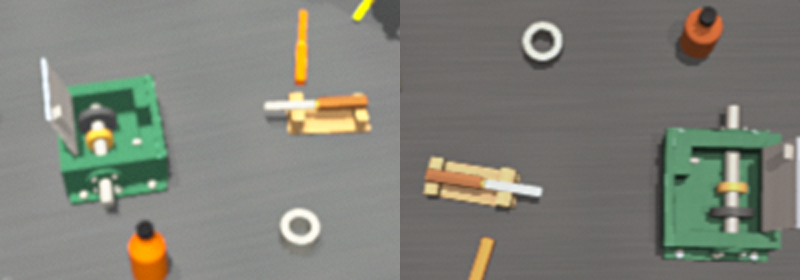

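Both views show the bar lying on its rest (scene inset (265–368,103)). The cover is leaning back past upright, and the bush and bottle have not moved.

```bash
python3 -c "
from cell import robot
print(robot.finish_job())"
```

```text
the job is handed in; nothing more can be done
None
```

The gear case cover is open and the pry bar is back on its timber rest. I handed the job in just after 27 s on the robot's clock; no verdict is reported.

- **Prising:** I put the blade through the pocket at a 40° slope without any contact force, then levered over the sill until the cover lifted. The wrist force stayed under about 15 N. I inferred contact with the sill and cover from the wrist force and the pictures, since neither can be measured directly.
- **Cover:** I carried it round its hinge with the bar tip. Its front corners in the scene picture match an angle of about 1.78 rad, above the 1.48 rad needed. From about 1.0 rad on, the push force read almost zero, so the picture is the only evidence for the final angle.
- **Bar:** It touched down at the height it was picked from and was level to about 1° before I released it. The last pictures show it lying on the rest.
- **Bystanders:** The bush and bottle look unmoved in the last pictures. The carton was outside those crops, but the arm never went near it.

No check failed.

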